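# Put the coffee service back on its own dishes

### The arm

A 6-joint arm with a two-finger parallel gripper is mounted at the origin on a cart in front of the work surface, level with it; the furniture and walls round the work are solid. World frame = base frame: x ahead of the robot, y to its left, z up, the work surface at z = 0. Lengths are in m, angles in rad, forces in N, time in s.
With the tool pointing down it reaches from about 0.35 to 0.95 m from the base axis. Payload 17.4 kg.
Tool frame: the origin (TCP) lies at the very end of the fingers, on their centre line; the grasp point (between the pads) lies 19 mm behind it; z points along the fingers, y is the line along which they close (so a half turn about z gives the same grasp; the last joint's range is limited). The gripper opens to 93 mm and grips with 3 to 60 N. Pads are 15 mm wide; open, the fingers measure 128 mm over their backs; the gripper's body (75 mm by 188 mm) begins 65 mm behind the grasp point.
Start: joints at [-0.038, 0.116, 1.442, -0, 1.584, -0.038], TCP at [0.675, -0, 0.219] pointing down, gripper open.
Joint ranges: [-2.83, 2.83], [-0.83, 2.19], [0.07, 2.5], [-1.14, 4.28], [0.01, 3], [-2.97, 2.97]. Speed limits (rad/s): [1.89, 1.89, 2.22, 3.14, 3.14, 3.14].

### API

Orientations are given as a 3x3 rotation matrix whose columns are the frame's x, y, z axes.
In Python, from station import robot, capture, get_calibration gives the robot as it stands.
- The arm moves only by the tool jog_arm, never from a script. Its argument "steps" is a list of rows, each a list of 3 entries, a list of its own where there are three numbers: the finger opening in cm, from 0 to 9.3, then the shift along the tool's x, y, z in cm, then the turn about the tool's z in rad. A call has 1 to 10 rows; each row shifts and turns the commanded pose from where the row before left it, along the tool's axes as they then stand; what a row does not reach is not made up. A row lasts 1/8 s, in which the tool goes at most 62.5 mm and 10.7 degrees, less where a joint would pass 70% of its speed; a pose out of reach is approached as far as the arm can. A call with a gripper value outside its range is refused whole. The fingers move at their own pace and stop on an object; "newtons" is the grip in N (left out, the last holds). Time passes only in rows, so rows that do not move let the fingers close. It gives the time, the measured TCP pose, the force, the opening and the grip force at its end, in the units of the state.
- robot.get_obs(): the state, without advancing time (a new reading comes with each control period).
- capture(name): name is "scene" or "side" or "wrist"; returns (picture, depth): 384x512x3 uint8, blue, green, red; 384x512 float32, m along the optical axis (not along the pixel's ray), 0 where there is no reading.
- get_calibration(name): a dict with "camera_matrix" (3x3 intrinsics, pixels), "origin" and "orientation" of the camera in the world. Camera axes: x right, y down, z forward; pixel columns grow to the right and rows downward; lengths in m; the calibration is good to about 2 mm. The wrist camera is an equidistant fisheye: a pixel r from the principal point sees the ray r / f radians off the axis. A picture is of the moment at which its call begins: read the wrist's pose just before it. get_calibration takes no time and is no camera call; for the wrist camera it gives the pose at the moment of the call.
- robot.close_job(): hands the job in; it is judged then, once.
The state is a dict: "time": time; "joint_positions": joint angles; "dq": joint speeds; "effort": joint torques, N m; "ee_pos": TCP position; "eef_rot": TCP orientation; "ft_force": force on the tool from outside, world axes, zero at the start; "ft_torque": the same for the moment, N m; "gripper_width": finger opening in m; "finger_force": force on a finger pad.
Only numpy, scipy, OpenCV 4.12 (cv2) and the standard library are available. Lean on these libraries where they do the work, as an engineer would, in place of code of your own. Each camera call takes 0.05 s, during which the arm holds its last target. There are 200 camera calls.

### The job

The coffee service was put down in a hurry and all three pieces stand on one another's dishes. Put the cup on the china saucer, the creamer on the small steel dish and the water glass on the square wooden coaster, each upright, gently set down into the recess and let go; the empty rubber bar mat is free for standing a piece on meanwhile. Leave the dishes, the sugar pot and the pepper shaker where they are.

Things in the scene. Friction and masses are not known exactly. Their poses are not given: they have to be found in the camera images.
- cup: small cream china coffee cup, 52 tall, round body 61 across at the rim, 44 near the foot (foot ring 33). Origin: underside, on the axis of the round body; z up; the ear handle points along -y, reaching 53 from the axis, so grip the body across x (59 wide at 40 above the foot). 0.12 kg. At the start it stands in the creamer's dish. Sizes in mm
- creamer: small matt steel milk jug, 64 tall, round body 58 across (foot 54), one handle. Origin: underside, on the axis of the round body; z up; the handle points along -y, reaching 52 from the axis, the spout along +y, so grip the body across x at about 36 above the foot. 0.12 kg. At the start it stands in the recess of the coaster. Sizes in mm
- glass: tall plain clear water glass, 144 tall, 69 across at the rim, 58 at the foot (66 wide at 95 above the foot). Origin: centre of the underside, z up. 0.18 to 0.29 kg. At the start it stands on the saucer's flat shoulder (its foot is too wide for the well), 8 above the worktop. Sizes in mm
- saucer: round white china saucer, 125 across, loose, with a sloping rim 16 high; in its middle a round well 46 wide and 4 deep for the cup's foot, ringed by a flat shoulder. Origin: centre of the underside, z up. Floor of the well 4 above the origin, shoulder 8 above. Sizes in mm
- creamer_dish: small round steel dish, 94 across, loose, rim 12 high; in its middle a round recess 61 wide and 4 deep for the creamer's foot. Origin: centre of the underside, z up. Floor of the recess 3.5 above the origin, ledge round it 7.5 above. Sizes in mm
- coaster: square dark wooden coaster, 104 x 104, 12 thick, loose; in its middle a round recess 66 wide and 5 deep for the foot of the water glass. Origin: centre of the underside, z up, x and y along its sides. Floor of the recess 7 above the origin. Sizes in mm
- bar_mat: black ribbed rubber bar mat, 124 x 124, fixed, empty at the start: a free spot to stand one piece on meanwhile. Origin: centre of the underside, z up, x and y along its sides. Its ribbed surface lies 5 above the origin, its raised border 6 above. Sizes in mm
- sugar_pot: white china sugar pot with a knobbed lid (lid stays on), 84 across, 128 tall, not to be moved. Origin: centre of the underside. Sizes in mm
- pepper: white pepper shaker with a grey domed top, 44 across, 90 tall, not to be moved. Origin: centre of the underside. Unlisted fixed surroundings: tub and cake plate (under 60 high) left of y = 0.24 m, an open jug with spatulas (280 high) at the back left, a stove with kettle (240 high) right of y = -0.41 m, siphons (350 high) behind x = 0.76 m; the rest of the worktop is low and clear. Sizes in mm
Not all that is in view belongs to the job. What is shaped like the glass but blue or pink is not meant.

How it is judged:
At the end, for the whole second after the job is handed in: Cup in the saucer's well, creamer in the steel dish's recess, glass in the coaster's: each within 9 mm of the dish's centre, down on the floor to 2 mm, upright to 0.07 rad, released, at rest; dishes level and within 3 cm, sugar pot and pepper within 2 cm of where they were (horizontal distance between cup and saucer below 0.009 m and z of cup in the frame of saucer between 0.001 and 0.006 m and angle between each of cup, creamer, glass's own z axis and vertical below 0.07 rad and angle between each of saucer, creamer_dish, coaster's own z axis and vertical below 0.05 rad and linear speed of each of cup, creamer, glass below 0.01 m/s and distance of each of saucer, creamer_dish, coaster from where it was at the start of the episode below 0.03 m and horizontal distance between creamer and creamer_dish below 0.009 m and z of creamer in the frame of creamer_dish between 0.0005 and 0.0055 m and horizontal distance between glass and coaster below 0.009 m and z of glass in the frame of coaster between 0.004 and 0.009 m and distance of each of sugar_pot, pepper from where it was at the start of the episode below 0.02 m); the robot touches nothing.
It fails at once if a piece is dropped: it falls out of the fingers faster than 0.4 m/s (about 1 cm) ((linear speed of cup above 0.4 m/s and contact force between the fingers and cup below 0.2 N) or (linear speed of creamer above 0.4 m/s and contact force between the fingers and creamer below 0.2 N) or (linear speed of glass above 0.4 m/s and contact force between the fingers and glass below 0.2 N)).
It fails at once if the cup, the creamer or the glass is tipped over (angle between any of cup, creamer, glass's own z axis and vertical above 0.6 rad).
It fails at once if the sugar pot or the pepper shaker is knocked over or pushed more than 2 cm (distance of any of sugar_pot, pepper from where it was at the start of the episode above 0.02 m or angle between any of sugar_pot, pepper's own z axis and vertical above 0.4 rad).
It fails at once if a piece is banged down on its own dish or on the bar mat (more than 60 N) (contact force between cup and saucer above 60 N or contact force between any of cup, creamer, glass and bar_mat above 60 N or contact force between creamer and creamer_dish above 60 N or contact force between glass and coaster above 60 N).
It also fails if it takes over 128 s, if anything falls off the work surface, if the arm or the gripper's body presses on something with over 40 N, if the wrist force passes 120 N, or if a joint passes its speed limit or range.

## Working session

There is one attempt and no reset: what is moved stays moved. The work goes in short steps, Python scripts to look and compute and a tool call to move; the robot and the scene stay as the last step left them, time stands still between calls to the robot, and variables do not carry over. Pictures are saved under pics/ and viewed, at most 14 in all, crops included, and the job is handed in when it is done.

Besides the shell and the picture viewer there is one more tool, called after "Request:" by a JSON object that holds its "fn" and its "kwargs". jog_arm: Moves the arm, as the interface text tells. Its arguments: {"type":"object","properties":{"steps":{"type":"array"},"newtons":{"type":"number"}},"required":["steps"]}

```bash
mkdir -p pics; ls
cat > h.py <<'E'
import numpy as np, cv2
from station import robot, capture, get_calibration
def pts(name, depth, c):
    K=c["camera_matrix"];K=np.array(K);R=np.array(c["orientation"]);o=np.array(c["origin"])
    v,u=np.mgrid[:depth.shape[0],:depth.shape[1]]
    d=np.stack([(u-K[0,2])/K[0,0],(v-K[1,2])/K[1,1],np.ones_like(depth)],-1)*depth[...,None]
    return d@R.T+o
E
python3 - <<'E'
from h import *
print(robot.get_obs())
for n in("scene","side"):
    c=get_calibration(n);print(n,c)
    p,d=capture(n);np.savez(f"{n}0.npz",p=p,d=d,P=pts(n,d,c));cv2.imwrite(f"pics/{n}0.png",cv2.resize(p,(800,600),interpolation=cv2.INTER_CUBIC))
c=get_calibration("wrist");print(c)
E
```

```text
pics
{'time': 0.0, 'joint_positions': array([-3.78108070e-02,  1.16461392e-01,  1.44227881e+00, -1.61877008e-05,
        1.58396087e+00, -3.78110378e-02]), 'dq': array([ 0.00023308,  0.00025958,  0.00069114,  0.00149404, -0.00040933,
        0.0006071 ]), 'effort': array([-2.39607485e-03, -7.21266031e+01, -6.22611737e+01,  7.77577632e-02,
        2.38535833e-02, -2.17692599e-05]), 'ee_pos': array([ 6.74799285e-01, -1.35301095e-05,  2.17913340e-01]), 'eef_rot': array([[-1.24261909e-08,  9.99999386e-01, -1.10823615e-03],
       [ 1.00000000e+00,  4.09360434e-08,  2.57254082e-05],
       [ 2.57254378e-05, -1.10823615e-03, -9.99999386e-01]]), 'ft_force': array([-1.46132488, -0.21338393, -0.47172439]), 'ft_torque': array([-0.01580875,  0.02427323, -0.0196947 ]), 'finger_force': 0.0, 'gripper_width': 0.09288926461517519}
scene {'camera_matrix': array([[403.76116482,   0.        , 261.89563403],
       [  0.        , 403.76116482, 191.65537289],
       [  0.        ,   0.        ,   1.        ]]), 'origin': array([-0.05395563, -0.73547017,  0.49411914]), 'orientation': array([[ 0.72806127, 
[... 279 characters left out ...]
     ,   1.        ]]), 'origin': array([0.16918058, 0.67587559, 0.48506968]), 'orientation': array([[-9.04894377e-01, -1.97876076e-01,  3.76843767e-01],
       [-4.25636054e-01,  4.21389237e-01, -8.00790273e-01],
       [-3.40670305e-04, -8.85028909e-01, -4.65535943e-01]])}
{'camera_matrix': array([[297.31863964,   0.        , 254.52327265],
       [  0.        , 297.31863964, 188.21462883],
       [  0.        ,   0.        ,   1.        ]]), 'origin': array([0.67549105, 0.08355247, 0.38518101]), 'orientation': array([[ 9.99999031e-01,  6.80818008e-04, -1.21391054e-03],
       [ 2.86924796e-04, -9.54299401e-01, -2.98852088e-01],
       [-1.36189799e-03,  2.98851450e-01, -9.54298672e-01]])}
```

View pics/scene0.png

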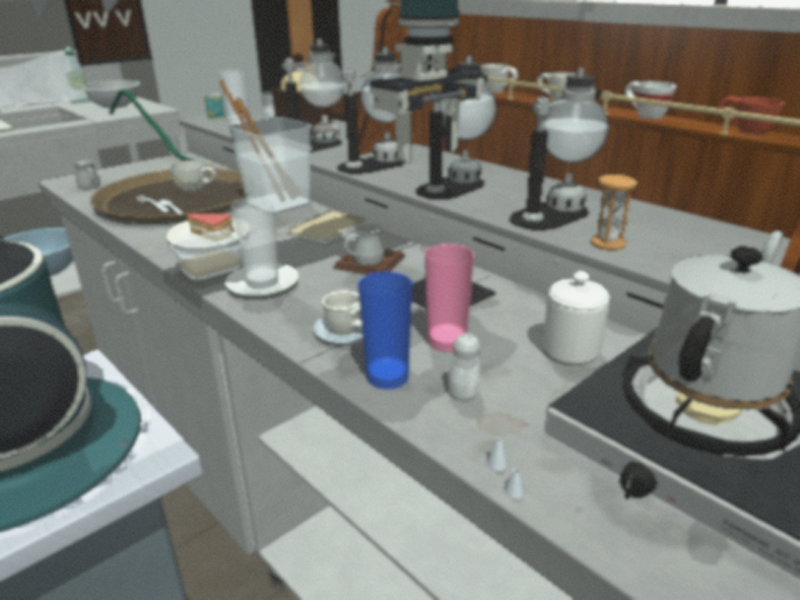

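View pics/side0.png

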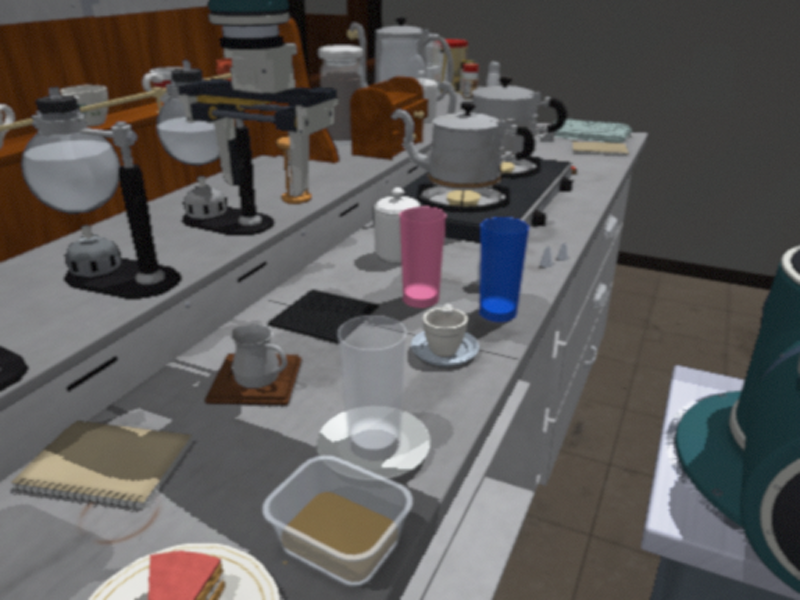

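Run:
```python
from h import *
c=get_calibration("wrist");p,d=capture("wrist");np.savez("w0.npz",p=p,d=d,R=c["orientation"],o=c["origin"],K=c["camera_matrix"]);cv2.imwrite("pics/w0.png",cv2.resize(p,(800,600),interpolation=cv2.INTER_CUBIC))
```

```text
(no output)
```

View pics/w0.png

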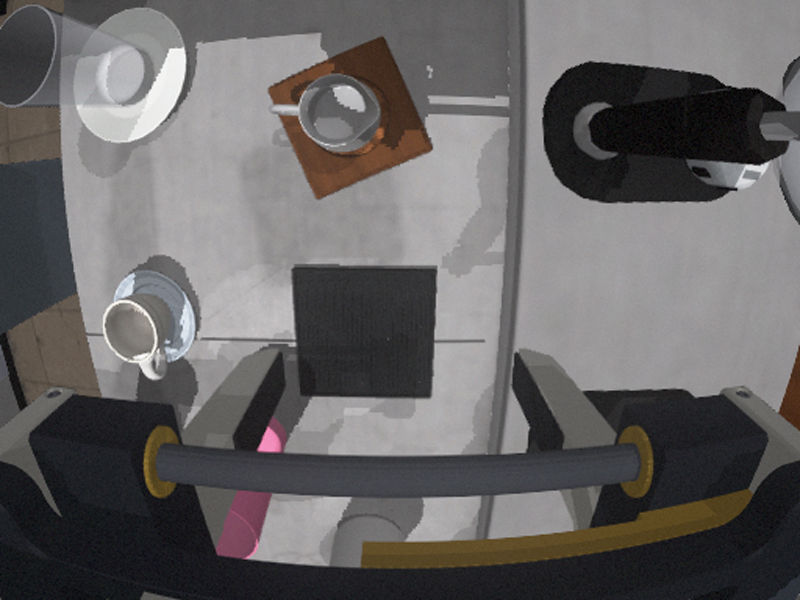

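The clear glass stands on the white saucer (scene 260,250; side 372,385; wrist about 70,65). The blue and pink tumblers (scene 388,330 and 448,300) are decoys. In the wrist view the creamer and coaster are at (345,115), the cup and dish at (145,325), and the mat at (365,330). Next I measure from the wrist view.

```bash
cat >> h.py <<'E'
def wrays(K,R,shape=(384,512)):
    v,u=np.mgrid[:shape[0],:shape[1]]
    x=(u-K[0,2])/K[0,0];y=(v-K[1,2])/K[1,1];r=np.hypot(x,y)+1e-12
    s=np.sin(r)/r
    return np.stack([x*s,y*s,np.cos(r)],-1)@np.array(R).T
def wplane(K,R,o,z):
    d=wrays(K,R); t=(z-o[2])/d[...,2]
    return o+d*t[...,None]
def wpts(K,R,o,dep):
    d=wrays(K,R); zc=d@np.array(R)[:,2]
    return o+d*(dep/zc)[...,None]
def circ(xy):
    xy=np.asarray(xy)[:,:2];c=np.median(xy,0)
    w=np.ones(len(xy))
    for _ in range(15):
        A=np.c_[2*xy,np.ones(len(xy))]*w[:,None];s=np.linalg.lstsq(A,(xy**2).sum(1)*w,rcond=None)[0]
        r=np.sqrt(s[2]+s[:2]@s[:2]);e=np.abs(np.hypot(*(xy-s[:2]).T)-r);w=1/(1+(e/.0015)**2)
    return s[:2],r,np.median(e)
E
python3 - <<'E'
from h import *
w=np.load("w0.npz");K,R,o,p,d=[w[k] for k in("K","R","o","p","d")]
P=wpts(K,R,o,d); hsv=cv2.cvtColor(p,cv2.COLOR_BGR2HSV)
free=P[200:215,300:320].reshape(-1,3);print("table? z",np.median(P[140:150,140:200,2]),"mat z",np.median(P[190:230,200:270,2]),(d==0).mean())
def show(n,m):
    q=P[m];print(n,len(q),q.mean(0) if len(q) else 0)
# height map picture
Z=np.clip(P[...,2]*255/0.16,0,255).astype(np.uint8);Z[d==0]=0
cv2.imwrite("pics/z0.png",cv2.resize(cv2.applyColorMap(Z[:260],cv2.COLORMAP_JET),(800,406),interpolation=cv2.INTER_NEAREST))
# coaster
reg=np.zeros(d.shape,bool);reg[15:135,165:285]=1
m=(hsv[...,0]<15)&(hsv[...,1]>90)&reg&(abs(P[...,2]-.012)<.006);m=m.astype(np.uint8)
cs,_=cv2.findContours(m,0,1);c=max(cs,key=cv2.contourArea)[:,0]
Q=wplane(K,R,o,.012)[c[:,1],c[:,0],:2]
print("coaster",cv2.minAreaRect((Q*1000).astype(np.float32)))
# mat
m=((hsv[...,2]<60)&(hsv[...,1]<90));m[:165]=0;m[256:]=0;m[:,:180]=0;m[:,285:]=0
cs,_=cv2.findContours(m.astype(np.uint8),0,1);c=max(cs,key=cv2.contourArea)[:,0]
print("mat",cv2.minAreaRect((wplane(K,R,o,.006)[c[:,1],c[:,0],:2]*1000).astype(np.float32)))
for n,(r0,r1,c0,c1),zlo,zhi in [("creamer top",(35,110,165,260),.064,.078),("cup top",(180,250,60,125),.052,.064),("saucer rim",(0,95,45,122),.0145,.02),("dish rim",(165,235,60,130),.011,.016)]:
    m=np.zeros(d.shape,bool);m[r0:r1,c0:c1]=1
    m&=(P[...,2]>zlo)&(P[...,2]<zhi);q=P[m]
    print(n,len(q),circ(q),np.percentile(q[:,2],[5,50,95]),q.min(0),q.max(0))
E
```

```text
table? z 0.001037614228507261 mat z 0.005604997566704517 0.004058837890625
coaster ((635.8287353515625, 113.84736633300781), (101.3453598022461, 101.45975494384766), 22.79874610900879)
mat ((644.2861328125, -74.15553283691406), (125.00958251953125, 122.8193130493164), 89.16143035888672)
creamer top 789 (array([0.63314838, 0.11385516]), np.float64(0.02296470762241013), np.float64(0.0013675033774298365)) [0.06465756 0.06889981 0.072646  ] [0.58915842 0.08932356 0.06400605] [0.66216575 0.13885112 0.07422565]
cup top 458 (array([ 0.44282984, -0.05313384]), np.float64(0.02786707641704163), np.float64(0.0010468433894911967)) [0.05253105 0.05554598 0.05722453] [ 0.41198815 -0.09865468  0.05201349] [ 0.47182239 -0.02345003  0.05838769]
saucer rim 1157 (array([0.43647403, 0.170345  ]), np.float64(0.057523643373355), np.float64(0.002555143390238289)) [0.01470021 0.01638083 0.01844208] [0.37973816 0.1086918  0.01450136] [0.49901094 0.23224695 0.01997274]
dish rim 377 (array([ 0.44236225, -0.05591343]), np.float64(0.044487210547204364), np.float64(0.0016457091947159747)) [0.01114757 0.01255037 0.01513405] [ 0.40010769 -0.10173436  0.0110054 ] [ 0.48741768 -0.01010685  0.01591364]
```

View pics/z0.png

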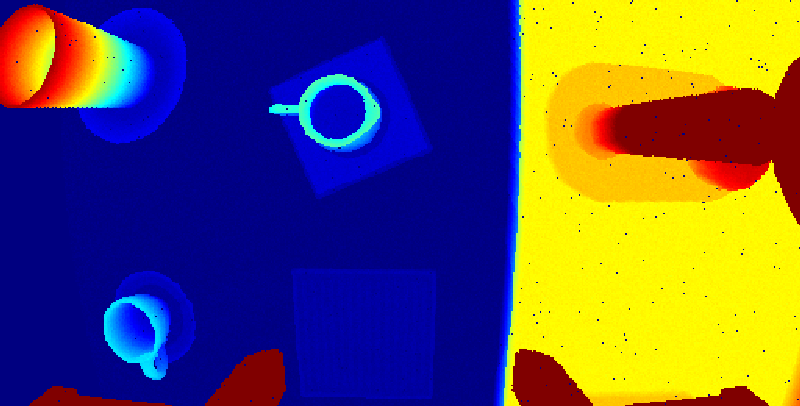

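The heights and sizes agree with the spec: table about 0, mat 5.6 mm, coaster 101 mm, dish rim 12.5 mm. Next I need the glass axis, the handle directions, the obstacles and the refined dishes.

Run:
```python
from h import *
w=np.load("w0.npz");K,R,o,p,d=[w[k] for k in("K","R","o","p","d")]
P=wpts(K,R,o,d)
m=np.zeros(d.shape,bool);m[:80,:100]=1
for z in(.03,.05,.08,.1,.12,.14,.149):
    q=P[m&(abs(P[...,2]-z)<.006)];print("glass z",z,len(q),circ(q) if len(q)>8 else 0)
def handle(n,box,c,zlo,zhi,rmin):
    m=np.zeros(d.shape,bool);m[box[0]:box[1],box[2]:box[3]]=1
    q=P[m&(P[...,2]>zlo)&(P[...,2]<zhi)];v=q[:,:2]-c;r=np.hypot(*v.T);k=(r>rmin)&(r<.056)
    vv=v[k];print(n,k.sum(),vv.mean(0),np.degrees(np.arctan2(*vv.mean(0)[::-1])),r[k].max())
handle("creamer",(35,110,165,260),[.6331,.1139],.045,.08,.036)
handle("cup",(180,250,60,125),[.4428,-.0531],.025,.06,.038)
for n,z in(("creamer",(.067,.075)),("cup",(.056,.06))):
    pass
for s in("scene","side"):
    z=np.load(s+"0.npz");Q=z["P"];h=cv2.cvtColor(z["p"],cv2.COLOR_BGR2HSV)
    X=Q[...,0];Y=Q[...,1];Z=Q[...,2];ok=(z["d"]>0)&(X>.35)&(X<.72)&(Y<.0)&(Y>-.42)&(Z>.02)&(Z<.2)
    for n,lo,hi in(("blue",(100,120,40),(130,255,255)),("pink",(160,70,60),(180,255,255))):
        mm=ok&(cv2.inRange(h,lo,hi)>0);q=Q[mm];print(s,n,len(q),np.percentile(q,[2,50,98],axis=0).round(3).tolist(),circ(q[q[:,2]>.1]))
    # other blobs
    g=np.zeros((80,100),np.uint8)
    for q in Q[ok]: g[int((q[0]-.35)/.005),int((q[1]+.42)/.005)%100]=255
    nn,l,st,ce=cv2.connectedComponentsWithStats(g)
    for i in range(1,nn):
        if st[i,4]>10:print(s,"blob x,y",(.35+.005*ce[i][1]).round(3),(-.42+.005*ce[i][0]).round(3),"size",st[i,3]*5,st[i,2]*5)
```

```text
glass z 0.03 175 (array([0.43609878, 0.16880308]), np.float64(0.02944883441380971), np.float64(0.00039945419440882285))
glass z 0.05 205 (array([0.43617538, 0.16889779]), np.float64(0.03018622199698274), np.float64(0.00035458389655238995))
glass z 0.08 253 (array([0.43563122, 0.16921349]), np.float64(0.031759022043139774), np.float64(0.0003394437538286055))
glass z 0.1 536 (array([0.4368319 , 0.16885981]), np.float64(0.0316215795243089), np.float64(0.00044261461400348784))
glass z 0.12 729 (array([0.43685218, 0.16892288]), np.float64(0.03234060190485009), np.float64(0.00048011127204199144))
glass z 0.14 876 (array([0.4368726 , 0.16888171]), np.float64(0.033042942273664236), np.float64(0.0004811724139822185))
glass z 0.149 780 (array([0.4369184 , 0.16890881]), np.float64(0.033311489693114905), np.float64(0.00048213884869121454))
creamer 55 [-0.04204787  0.00406217] 174.48187610354353 0.04963981351232447
cup 135 [ 0.01327933 -0.04173078] -72.34818480416862 0.05236910069350846
scene blue 1907 [[0.375, -0.228, 0.024], [0.394, -0.213, 0.104], [0.44, -0.162, 0.144]] (array([ 0.40831505, -0
[... 448 characters left out ...]
.42 size 255 5
scene blob x,y 0.528 -0.192 size 75 75
scene blob x,y 0.632 -0.337 size 85 85
side blue 1593 [[0.374, -0.229, 0.024], [0.401, -0.169, 0.101], [0.436, -0.16, 0.145]] (array([ 0.4055037 , -0.19451785]), np.float64(0.03311877232602025), np.float64(0.0008987184206742625))
side pink 1459 [[0.498, -0.219, 0.024], [0.522, -0.162, 0.1], [0.56, -0.153, 0.145]] (array([ 0.53033189, -0.18642181]), np.float64(0.03303624949354913), np.float64(0.0009717642224189998))
side blob x,y 0.412 -0.222 size 65 45
side blob x,y 0.396 -0.176 size 70 50
side blob x,y 0.438 -0.059 size 60 80
side blob x,y 0.526 -0.187 size 70 75
side blob x,y 0.544 -0.418 size 75 10
side blob x,y 0.634 -0.319 size 75 75
```

Run:
```python
from h import *
w=np.load("w0.npz");K,R,o,p,d=[w[k] for k in("K","R","o","p","d")]
P=wpts(K,R,o,d)
def f(n,box,c,lo,hi,ha,rmin,rmax):
    m=np.zeros(d.shape,bool);m[box[0]:box[1],box[2]:box[3]]=1
    q=P[m&(P[...,2]>lo)&(P[...,2]<hi)];v=q[:,:2]-c;a=np.degrees(np.arctan2(v[:,1],v[:,0]));r=np.hypot(*v.T)
    k=(r>rmin)&(r<rmax)
    for h in ha:k&=abs((a-h+180)%360-180)>30
    if k.sum()>20:print(n,lo,hi,k.sum(),circ(q[k]),np.ptp(a[k]))
for lo in(.015,.025,.035,.045,.055): f("creamer",(35,110,165,260),[.634,.114],lo,lo+.01,(174.5,-5.5),.02,.034)
for lo in(.064,.066,.068,.07): f("creamer",(35,110,165,260),[.634,.114],lo,.076,(174.5,-5.5),.015,.034)
for lo in(.025,.035,.045,.05,.055,.057): f("cup",(180,250,60,125),[.443,-.053],lo,lo+.01,(-72,),.02,.034)
```

```text
creamer 0.015 0.025 36 (array([0.63306969, 0.11030185]), np.float64(0.029415894967236473), np.float64(0.00033999243622199506)) 288.1281279899267
creamer 0.025 0.035 88 (array([0.63289397, 0.11430023]), np.float64(0.027912279969769076), np.float64(0.00046536366189333864)) 196.98060560270557
creamer 0.035 0.045000000000000005 78 (array([0.63210956, 0.11488537]), np.float64(0.026618352333522725), np.float64(0.0004586187572769955)) 180.06665165660183
creamer 0.045 0.055 26 (array([0.63266597, 0.11217634]), np.float64(0.022192446180528073), np.float64(0.00031652492710783874)) 212.27886548756936
creamer 0.055 0.065 68 (array([0.63286462, 0.11416038]), np.float64(0.020412471766544437), np.float64(0.0003500813220327619)) 298.17939400270296
creamer 0.064 0.076 417 (array([0.63300463, 0.11391011]), np.float64(0.022775869184656038), np.float64(0.001111557977904496)) 298.7632108116013
creamer 0.066 0.076 340 (array([0.6329563 , 0.11395743]), np.float64(0.023090078285689423), np.float64(0.0008389746338902729)) 298.7632108116013
creamer 0.068 0.076 275 (array([0.63301486, 0.11394947]), np.float64(
[... 405 characters left out ...]
[ 0.44342343, -0.05300525]), np.float64(0.02661410003215639), np.float64(0.0005915468976593202)) 359.88399016223286
cup 0.045 0.055 319 (array([ 0.44322309, -0.05299568]), np.float64(0.027618393063999665), np.float64(0.0005887691733056227)) 359.13255284913663
cup 0.05 0.060000000000000005 374 (array([ 0.44283821, -0.0529254 ]), np.float64(0.027887513795906295), np.float64(0.0007585950562581361)) 359.0190477409965
cup 0.055 0.065 203 (array([ 0.44236751, -0.05327336]), np.float64(0.02792213054027933), np.float64(0.0008413802299428626)) 356.8908053409853
cup 0.057 0.067 27 (array([ 0.44291664, -0.05310734]), np.float64(0.028187850187950902), np.float64(0.0005126419510537265)) 347.8996990917258
```

Request:
{"fn": "jog_arm", "kwargs": {"steps": [[9.3, [3.8, -1.4, 0], 0], [9.3, [3.8, -1.4, 0], 0], [9.3, [3.8, -1.4, 0], -0.18], [9.3, [0, 0, 0], -0.18], [9.3, [0, 0, 0], -0.18], [9.3, [0, 0, 0], -0.18], [9.3, [0, 0, 0], -0.18], [9.3, [0, 0, 0], -0.18], [9.3, [0, 0, 0], -0.18], [9.3, [0, 0, 0], -0.18]], "newtons": 15}}

```text
time: 1.4
ee_pos: [0.6329, 0.114, 0.2183]
eef_rot: [[-0.992, 0.125, -0.001], [0.125, 0.992, -0.0], [0.001, -0.0, -1.0]]
ft_force: [0.2, -0.4, -0.6]
gripper_width: 0.0929
finger_force: 0.0
```

Request:
{"fn": "jog_arm", "kwargs": {"steps": [[9.3, [0, 0, 3], -0.03], [9.3, [0, 0, 3], 0], [9.3, [0, 0, 0], 0], [9.3, [0, 0, 0], 0]]}}

```text
time: 1.9
ee_pos: [0.6334, 0.1141, 0.1599]
eef_rot: [[-0.995, 0.101, 0.001], [0.101, 0.995, 0.0], [-0.001, 0.0, -1.0]]
ft_force: [0.3, 0.3, 0.5]
gripper_width: 0.093
finger_force: 0.0
```

Request:
{"fn": "jog_arm", "kwargs": {"steps": [[9.3, [0, 0, 3], 0], [9.3, [0, 0, 3], 0], [9.3, [0, 0, 3], 0], [9.3, [0, 0, 2.5], 0], [9.3, [0, 0, 1.5], 0], [9.3, [0, 0, 0.6], 0], [9.3, [0, 0, 0], 0], [9.3, [0, 0, 0], 0]]}}

```text
time: 2.9
ee_pos: [0.6335, 0.1141, 0.0238]
eef_rot: [[-0.995, 0.101, 0.001], [0.101, 0.995, 0.0], [-0.001, 0.0, -1.0]]
ft_force: [0.6, -0.0, 0.4]
gripper_width: 0.0926
finger_force: 0.0
```

Request:
{"fn": "jog_arm", "kwargs": {"steps": [[5, [0, 0, 0], 0], [5, [0, 0, 0], 0], [5, [0, 0, 0], 0], [5, [0, 0, 0], 0], [5, [0, 0, 0], 0], [5, [0, 0, 0], 0], [5, [0, 0, 0], 0], [5, [0, 0, 0], 0]]}}

```text
time: 3.9
ee_pos: [0.633, 0.114, 0.0227]
eef_rot: [[-0.995, 0.101, 0.0], [0.101, 0.995, -0.0], [-0.0, -0.0, -1.0]]
ft_force: [-0.5, -0.8, 0.2]
gripper_width: 0.0566
finger_force: 15.0
```

Request:
{"fn": "jog_arm", "kwargs": {"steps": [[5, [0, 0, -0.5], 0], [5, [0, 0, -1], 0], [5, [0, 0, -2], 0], [5, [0, 0, -2], 0], [5, [0, 0, -1.5], 0], [5, [0, 0, -1], 0], [5, [0, 0, 0], 0], [5, [0, 0, 0], 0]]}}

```text
time: 4.9
ee_pos: [0.6327, 0.114, 0.1019]
eef_rot: [[-0.995, 0.101, -0.001], [0.101, 0.995, -0.0], [0.001, -0.0, -1.0]]
ft_force: [-0.5, -0.3, -0.9]
gripper_width: 0.0567
finger_force: 15.0
```

Request:
{"fn": "jog_arm", "kwargs": {"steps": [[5, [-0.3, -1, 0], 0], [5, [-0.4, -2.5, 0], 0], [5, [-0.4, -3, 0], 0], [5, [-0.5, -3, 0], 0], [5, [-0.5, -3, 0], 0], [5, [-0.5, -3, 0], 0], [5, [-0.3, -2, 0], 0], [5, [-0.1, -1.1, 0], 0], [5, [0, 0, 0], 0], [5, [0, 0, 0], 0]]}}

```text
time: 6.15
ee_pos: [0.6441, -0.0734, 0.1026]
eef_rot: [[-0.995, 0.1, -0.0], [0.1, 0.995, 0.0], [0.0, 0.0, -1.0]]
ft_force: [0.2, 0.1, -1.1]
gripper_width: 0.0562
finger_force: 15.0
```

Request:
{"fn": "jog_arm", "kwargs": {"steps": [[5, [0, 0, 2], 0], [5, [0, 0, 2], 0], [5, [0, 0, 2], 0], [5, [0, 0, 1], 0], [5, [0, 0, 0.5], 0], [5, [0, 0, 0], 0], [5, [0, 0, 0], 0]]}}

```text
time: 7.02
ee_pos: [0.6445, -0.0742, 0.0284]
eef_rot: [[-0.995, 0.101, 0.001], [0.101, 0.995, -0.0], [-0.001, -0.0, -1.0]]
ft_force: [0.8, -0.3, -0.9]
gripper_width: 0.0566
finger_force: 15.0
```

Request:
{"fn": "jog_arm", "kwargs": {"steps": [[5, [0, 0, 0.2], 0], [5, [0, 0, 0.2], 0], [5, [0, 0, 0.1], 0], [5, [0, 0, 0.1], 0], [5, [0, 0, 0.05], 0], [5, [0, 0, 0.05], 0], [5, [0, 0, 0], 0], [5, [0, 0, 0], 0]]}}

```text
time: 8.02
ee_pos: [0.6442, -0.0741, 0.0207]
eef_rot: [[-0.995, 0.101, 0.0], [0.101, 0.995, 0.0], [-0.0, 0.0, -1.0]]
ft_force: [0.4, 0.5, -1.0]
gripper_width: 0.0566
finger_force: 15.0
```

Request:
{"fn": "jog_arm", "kwargs": {"steps": [[5, [0, 0, 0.05], 0], [5, [0, 0, 0.05], 0], [5, [0, 0, 0], 0], [5, [0, 0, 0], 0]]}}

```text
time: 8.52
ee_pos: [0.6443, -0.0741, 0.0206]
eef_rot: [[-0.995, 0.101, 0.0], [0.101, 0.995, -0.0], [-0.0, -0.0, -1.0]]
ft_force: [-4.5, 0.7, 9.1]
gripper_width: 0.0563
finger_force: 15.0
```

Request:
{"fn": "jog_arm", "kwargs": {"steps": [[9.3, [0, 0, 0], 0], [9.3, [0, 0, 0], 0], [9.3, [0, 0, 0], 0], [9.3, [0, 0, 0], 0], [9.3, [0, 0, -1], 0], [9.3, [0, 0, -3], 0], [9.3, [0, 0, -4], 0], [9.3, [0, 0, -5], 0], [9.3, [0, 0, -5], 0], [9.3, [0, 0, -5], 0]]}}

```text
time: 9.78
ee_pos: [0.6439, -0.074, 0.2523]
eef_rot: [[-0.995, 0.101, 0.001], [0.101, 0.995, -0.0], [-0.001, -0.0, -1.0]]
ft_force: [0.3, 0.3, 0.3]
gripper_width: 0.0932
finger_force: 0.0
```

Request:
{"fn": "jog_arm", "kwargs": {"steps": [[9.3, [1.5, 2, -2], 0.18], [9.3, [1.5, 2, -1], 0.18], [9.3, [1.5, 2, 0], 0.18], [9.3, [1, 1, 0], 0.18], [9.3, [0, 0, 0], 0.18], [9.3, [0, 0, 0], 0.18], [9.3, [0, 0, 0], 0.18], [9.3, [0, 0, 0], 0.18], [9.3, [0, 0, 0], 0.03], [9.3, [0, 0, 0], 0]]}}

```text
time: 11.02
ee_pos: [0.6157, 0.0093, 0.28]
eef_rot: [[-0.003, 1.0, 0.0], [1.0, 0.003, -0.0], [-0.0, 0.0, -1.0]]
ft_force: [0.6, 0.3, -0.8]
gripper_width: 0.0931
finger_force: 0.0
```

Request:
{"fn": "jog_arm", "kwargs": {"steps": [[9.3, [0, -2, 0], 0], [9.3, [0, -3, 0], 0], [9.3, [0, -2, 0], 0], [9.3, [0, 0, 0], 0], [9.3, [0, 0, 0], 0]]}}

```text
time: 11.65
ee_pos: [0.5462, 0.0092, 0.2798]
eef_rot: [[-0.001, 1.0, 0.0], [1.0, 0.001, -0.0], [-0.0, 0.0, -1.0]]
ft_force: [0.1, 0.4, 0.2]
gripper_width: 0.093
finger_force: 0.0
```

Run:
```python
from h import *
c=get_calibration("wrist");p,d=capture("wrist");K,R,o=c["camera_matrix"],c["orientation"],c["origin"]
np.savez("w1.npz",p=p,d=d,R=R,o=o,K=K)
P=wpts(K,R,o,d);hsv=cv2.cvtColor(p,cv2.COLOR_BGR2HSV);X,Y,Z=P[...,0],P[...,1],P[...,2]
def near(c,r):return np.hypot(X-c[0],Y-c[1])<r
C=np.array([.636,.114]);S=np.array([.437,.17])
m=near(C,.08)&(hsv[...,1]>90)&(hsv[...,0]<18)&(abs(Z-.012)<.006)
cs,_=cv2.findContours(m.astype(np.uint8),0,1);q=max(cs,key=cv2.contourArea)[:,0]
print("coaster",cv2.minAreaRect((wplane(K,R,o,.012)[q[:,1],q[:,0],:2]*1000).astype(np.float32)))
print("z top",np.median(Z[near(C,.05)&~near(C,.04)]),"recess",np.median(Z[near(C,.02)]))
rec=near(C,.045)&(Z<.0095);cs,_=cv2.findContours(cv2.medianBlur(rec.astype(np.uint8),3),0,1);q=max(cs,key=cv2.contourArea)[:,0]
print("recess",circ(wplane(K,R,o,.0095)[q[:,1],q[:,0]]))
for z in(.05,.08,.1,.12,.14,.149):
    q=P[near(S,.06)&(abs(Z-z)<.006)];print("glass",z,len(q),circ(q))
m=(near(S,.075)&(Z>.005)).astype(np.uint8)
cs,_=cv2.findContours(m,0,1);q=max(cs,key=cv2.contourArea)[:,0];qq=P[q[:,1],q[:,0]];k=(qq[:,2]>.008)&(qq[:,2]<.022)
print("saucer",circ(qq[k]))
D=np.array([.443,-.056]);m=(near(D,.06)&(Z>.004)).astype(np.uint8)
cs,_=cv2.findContours(m,0,1);q=max(cs,key=cv2.contourArea)[:,0];qq=P[q[:,1],q[:,0]];k=(qq[:,2]<.016)
print("dish",circ(qq[k]))
cv2.imwrite("pics/w1.png",cv2.resize(p,(800,600),interpolation=cv2.INTER_CUBIC))
print(robot.get_obs()["ee_pos"])
```

```text
coaster ((633.9220581054688, 114.00411224365234), (101.51594543457031, 101.44459533691406), 22.920961380004883)
z top 0.012986848466246953 recess 0.008096599517274095
recess (array([0.63546452, 0.11431536]), np.float64(0.03182845800410638), np.float64(0.0003783115843343718))
glass 0.05 203 (array([0.43697191, 0.16823944]), np.float64(0.029150686406656346), np.float64(0.0003703552444560172))
glass 0.08 296 (array([0.4367736 , 0.16856871]), np.float64(0.030643740325621612), np.float64(0.00034590277387134237))
glass 0.1 359 (array([0.43661519, 0.16858009]), np.float64(0.031364150932225554), np.float64(0.00036420190003205385))
glass 0.12 453 (array([0.43662176, 0.16870599]), np.float64(0.03218727453854022), np.float64(0.00039506694581241397))
glass 0.14 533 (array([0.43661097, 0.16875791]), np.float64(0.03298829446829255), np.float64(0.0003502688841737073))
glass 0.149 757 (array([0.43650219, 0.16882594]), np.float64(0.0333164727427481), np.float64(0.0004485551448659003))
saucer (array([0.43665561, 0.17004664]), np.float64(0.061177066201927734), np.float64(0.0003755729646067532))
dish (array([ 0.44139314, -0.05608167]), np.float64(0.0456833746418381), np.float64(0.00038090709272373124))
[0.54632357 0.00924311 0.27955133]
```

View pics/w1.png

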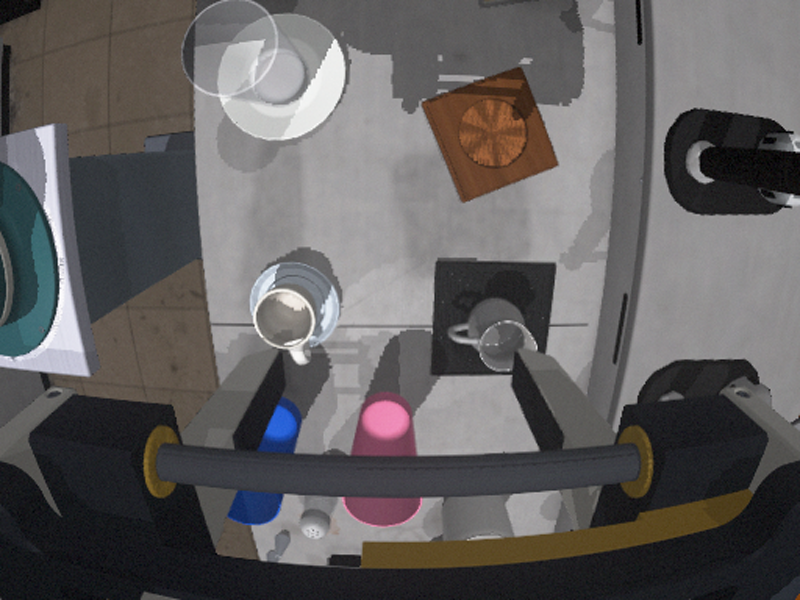

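```bash
python3 -c "
from h import *
p=np.load('w1.npz')['p'];cv2.imwrite('pics/w1c.png',cv2.resize(p[0:100,100:240],(700,500),interpolation=cv2.INTER_CUBIC))"
```

```text
(no output)
```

View pics/w1c.png

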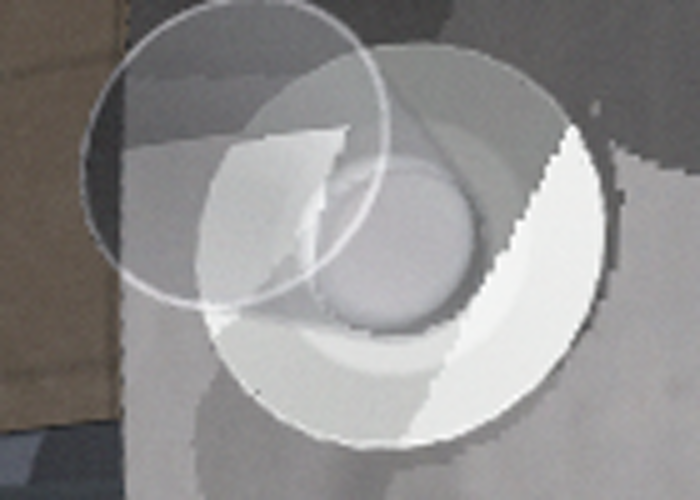

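Request:
{"fn": "jog_arm", "kwargs": {"steps": [[9.3, [2, -1.5, 0], 0], [9.3, [4, -2.5, 0], 0], [9.3, [4, -2.5, 0], 0], [9.3, [4, -2.5, 0], -0.15], [9.3, [0, 0, 0], -0.18], [9.3, [0, 0, 0], -0.18], [9.3, [0, 0, 0], -0.18], [9.3, [0, 0, 0], -0.18], [9.3, [0, 0, 0], -0.18], [9.3, [0, 0, 0], -0.18]]}}

```text
time: 12.95
ee_pos: [0.4553, 0.15, 0.2795]
eef_rot: [[-0.945, 0.328, -0.0], [0.328, 0.945, 0.0], [0.0, -0.0, -1.0]]
ft_force: [0.2, -0.8, -0.0]
gripper_width: 0.093
finger_force: 0.0
```

Request:
{"fn": "jog_arm", "kwargs": {"steps": [[9.3, [0, 0, 1], -0.18], [9.3, [0, 0, 2], -0.15], [9.3, [0, 0, 2], 0], [9.3, [0, 0, 1], 0], [9.3, [0, 0, 0], 0], [9.3, [0, 0, 0], 0]]}}

```text
time: 13.7
ee_pos: [0.456, 0.1494, 0.2203]
eef_rot: [[-1.0, 0.012, 0.001], [0.012, 1.0, 0.0], [-0.001, 0.0, -1.0]]
ft_force: [-0.5, -0.3, 0.2]
gripper_width: 0.093
finger_force: 0.0
```

The crop shows a clear, colourless glass on the white saucer, foot at crop (390,240) and rim at (235,155). This is the one meant.

Request:
{"fn": "jog_arm", "kwargs": {"steps": [[9.3, [1, 1, 0], 0], [9.3, [0.95, 0.9, 0], 0], [9.3, [0, 0, 0], 0], [9.3, [0, 0, 0], 0]]}}

```text
time: 14.2
ee_pos: [0.4364, 0.1687, 0.2198]
eef_rot: [[-1.0, 0.01, 0.0], [0.01, 1.0, 0.0], [-0.0, 0.0, -1.0]]
ft_force: [0.2, -0.5, 0.6]
gripper_width: 0.0929
finger_force: 0.0
```

Request:
{"fn": "jog_arm", "kwargs": {"steps": [[9.3, [0, 0, 2], 0], [9.3, [0, 0, 3], 0], [9.3, [0, 0, 3], 0], [9.3, [0, 0, 3], 0], [9.3, [0, 0, 1.8], 0], [9.3, [0, 0, 0.8], 0], [9.3, [0, 0, 0], 0], [9.3, [0, 0, 0], 0]]}}

```text
time: 15.2
ee_pos: [0.4369, 0.1686, 0.0846]
eef_rot: [[-1.0, 0.011, 0.001], [0.011, 1.0, 0.0], [-0.001, 0.0, -1.0]]
ft_force: [0.1, -0.2, 0.8]
gripper_width: 0.0931
finger_force: 0.0
```

Request:
{"fn": "jog_arm", "kwargs": {"steps": [[5.5, [0, 0, 0], 0], [5.5, [0, 0, 0], 0], [5.5, [0, 0, 0], 0], [5.5, [0, 0, 0], 0], [5.5, [0, 0, 0], 0], [5.5, [0, 0, 0], 0], [5.5, [0, 0, 0], 0]], "newtons": 20}}

```text
time: 16.08
ee_pos: [0.4366, 0.1685, 0.0838]
eef_rot: [[-1.0, 0.011, 0.0], [0.011, 1.0, 0.0], [-0.0, 0.0, -1.0]]
ft_force: [0.0, 1.4, 4.1]
gripper_width: 0.0673
finger_force: 19.9
```

Request:
{"fn": "jog_arm", "kwargs": {"steps": [[5.5, [0, 0, 0], 0], [5.5, [0, 0, -0.5], 0], [5.5, [0, 0, -1], 0], [5.5, [0, 0, -1.5], 0], [5.5, [0, 0, -1.5], 0], [5.5, [0, 0, -1], 0], [5.5, [0, 0, -0.5], 0], [5.5, [0, 0, 0], 0]], "newtons": 25}}

```text
time: 17.08
ee_pos: [0.4365, 0.1685, 0.1438]
eef_rot: [[-1.0, 0.011, 0.0], [0.011, 1.0, 0.0], [-0.0, 0.0, -1.0]]
ft_force: [-0.7, 0.5, -2.6]
gripper_width: 0.0671
finger_force: 25.0
```

Request:
{"fn": "jog_arm", "kwargs": {"steps": [[5.5, [-1, -0.3, 0], 0], [5.5, [-2, -0.5, 0], 0], [5.5, [-3, -0.8, 0], 0], [5.5, [-3.5, -0.9, 0], 0], [5.5, [-3.5, -0.9, 0], 0], [5.5, [-3, -0.8, 0], 0], [5.5, [-2, -0.5, 0], 0], [5.5, [-1.4, -0.4, 0], 0], [5.5, [-0.5, -0.13, 0], 0], [5.5, [0, 0, 0], 0]]}}

```text
time: 18.32
ee_pos: [0.6348, 0.114, 0.1435]
eef_rot: [[-1.0, 0.011, -0.0], [0.011, 1.0, -0.0], [0.0, -0.0, -1.0]]
ft_force: [-0.4, 0.7, -3.0]
gripper_width: 0.0671
finger_force: 25.0
```

```bash
cat > chk.py <<'E'
from h import *
import sys
# held piece axis at given world height bands from scene/side depth, within r of TCP
t=robot.get_obs()["ee_pos"];print(t)
for s in("scene","side"):
    p,d=capture(s);Q=pts(s,d,get_calibration(s))
    ok=(d>0)&(np.hypot(Q[...,0]-t[0],Q[...,1]-t[1])<.045)
    for z in map(float,sys.argv[1:]):
        q=Q[ok&(abs(Q[...,2]-z)<.005)]
        if len(q)>10:print(s,z,len(q),circ(q))
    q=Q[ok];print(s,"lowest",np.percentile(q[:,2],[0,1,3]))
E
python3 chk.py .08 .095 .11
```

```text
[0.63480529 0.11401229 0.14345597]
scene 0.08 67 (array([0.63311314, 0.11317085]), np.float64(0.028377079717858775), np.float64(0.000956973940507564))
scene 0.095 68 (array([0.6334853 , 0.11347938]), np.float64(0.028628725420326462), np.float64(0.0008417996772366772))
scene 0.11 70 (array([0.63365491, 0.11424432]), np.float64(0.02964944834470999), np.float64(0.0009109518277192769))
scene lowest [-0.72044298  0.00670535  0.00802231]
side 0.08 136 (array([0.63138168, 0.11341677]), np.float64(0.02893400510948987), np.float64(0.0005637591576871399))
side 0.095 143 (array([0.63122715, 0.11331606]), np.float64(0.029597110689161703), np.float64(0.0005708165290256792))
side 0.11 152 (array([0.63117582, 0.11362923]), np.float64(0.029931589884553366), np.float64(0.000553020076985343))
side lowest [0.00567213 0.0074103  0.00826256]
```

```bash
cat > co.py <<'E'
from h import *
for s in("scene","side"):
    p,d=capture(s);c=get_calibration(s);Q=pts(s,d,c);h=cv2.cvtColor(p,cv2.COLOR_BGR2HSV)
    m=(d>0)&(np.hypot(Q[...,0]-.635,Q[...,1]-.114)<.085)&(Q[...,2]>.003)&(Q[...,2]<.018)&(h[...,1]>80)
    cs,_=cv2.findContours(m.astype(np.uint8),0,1);q=max(cs,key=cv2.contourArea)[:,0]
    Qp=pts(s,np.ones_like(d),c)-c["origin"];t=(.012-c["origin"][2])/Qp[...,2];W=c["origin"]+Qp*t[...,None]
    print(s,cv2.minAreaRect((W[q[:,1],q[:,0],:2]*1000).astype(np.float32)))
    k=m&(Q[...,2]>.0105);print(Q[k].min(0),Q[k].max(0),Q[k].mean(0))
E
python3 co.py
```

```text
scene ((630.2152709960938, 104.15507507324219), (102.86380004882812, 96.34285736083984), 25.20482635498047)
[0.57813579 0.05889876 0.0105139 ] [0.68732553 0.15100083 0.01507628] [0.62710813 0.0966813  0.01268298]
side ((628.16796875, 118.63796997070312), (100.36253356933594, 109.5975341796875), 22.830604553222656)
[0.57140255 0.05553828 0.01055297] [0.69130214 0.17620213 0.01536897] [0.62972983 0.11880048 0.0130838 ]
```

Request:
{"fn": "jog_arm", "kwargs": {"steps": [[5.5, [0, 0, 1], 0], [5.5, [0, 0, 1.5], 0], [5.5, [0, 0, 1.5], 0], [5.5, [0, 0, 0.8], 0], [5.5, [0, 0, 0.4], 0], [5.5, [0, 0, 0], 0], [5.5, [0, 0, 0], 0]]}}

```text
time: 19.4
ee_pos: [0.6352, 0.114, 0.0922]
eef_rot: [[-1.0, 0.011, 0.001], [0.011, 1.0, 0.0], [-0.001, 0.0, -1.0]]
ft_force: [-1.2, -1.0, -3.4]
gripper_width: 0.0669
finger_force: 25.0
```

Request:
{"fn": "jog_arm", "kwargs": {"steps": [[5.5, [0, 0, 0.15], 0], [5.5, [0, 0, 0.1], 0], [5.5, [0, 0, 0.1], 0], [5.5, [0, 0, 0], 0], [5.5, [0, 0, 0], 0]]}}

```text
time: 20.02
ee_pos: [0.6349, 0.1141, 0.0882]
eef_rot: [[-1.0, 0.011, -0.0], [0.011, 1.0, 0.0], [0.0, 0.0, -1.0]]
ft_force: [0.6, 0.2, -1.8]
gripper_width: 0.0668
finger_force: 25.0
```

Request:
{"fn": "jog_arm", "kwargs": {"steps": [[5.5, [0, 0, 0.1], 0], [5.5, [0, 0, 0], 0], [5.5, [0, 0, 0.1], 0], [5.5, [0, 0, 0], 0], [5.5, [0, 0, 0], 0]]}}

```text
time: 20.65
ee_pos: [0.6349, 0.114, 0.0862]
eef_rot: [[-1.0, 0.011, 0.0], [0.011, 1.0, 0.0], [-0.0, 0.0, -1.0]]
ft_force: [-0.2, -0.5, -2.5]
gripper_width: 0.0672
finger_force: 25.0
```

No contact with the foot 2 mm below the rim, so it is inside the recess. Next, the remaining 3 mm or so.

Request:
{"fn": "jog_arm", "kwargs": {"steps": [[5.5, [0, 0, 0.1], 0], [5.5, [0, 0, 0.1], 0], [5.5, [0, 0, 0.05], 0], [5.5, [0, 0, 0.05], 0], [5.5, [0, 0, 0.05], 0], [5.5, [0, 0, 0], 0], [5.5, [0, 0, 0], 0]]}}

```text
time: 21.52
ee_pos: [0.635, 0.1141, 0.0829]
eef_rot: [[-1.0, 0.011, 0.0], [0.011, 1.0, 0.0], [-0.0, 0.0, -1.0]]
ft_force: [-0.6, 0.6, 1.1]
gripper_width: 0.0673
finger_force: 25.0
```

Request:
{"fn": "jog_arm", "kwargs": {"steps": [[5.5, [0, 0, 0.03], 0], [5.5, [0, 0, 0], 0], [9.3, [0, 0, 0], 0], [9.3, [0, 0, 0], 0], [9.3, [0, 0, 0], 0], [9.3, [0, 0, 0], 0]]}}

```text
time: 22.28
ee_pos: [0.6349, 0.114, 0.0822]
eef_rot: [[-1.0, 0.011, -0.0], [0.011, 1.0, -0.0], [0.0, -0.0, -1.0]]
ft_force: [0.1, 0.6, 0.2]
gripper_width: 0.0925
finger_force: 0.0
```

Request:
{"fn": "jog_arm", "kwargs": {"steps": [[9.3, [0, 0, -1], 0], [9.3, [0, 0, -3], 0], [9.3, [0, 0, -4], 0], [9.3, [0, 0, -4], 0], [9.3, [0, 0, -4], 0], [9.3, [0, 0, -3], 0], [9.3, [0, 0, 0], 0]]}}

```text
time: 23.15
ee_pos: [0.6355, 0.1141, 0.2759]
eef_rot: [[-1.0, 0.011, 0.005], [0.011, 1.0, 0.001], [-0.004, 0.001, -1.0]]
ft_force: [-0.5, 0.7, 0.5]
gripper_width: 0.093
finger_force: 0.0
```

Request:
{"fn": "jog_arm", "kwargs": {"steps": [[9.3, [2, -1.4, 0], 0], [9.3, [4, -2.8, 0], 0], [9.3, [4, -2.8, 0], 0], [9.3, [3.5, -2.4, 0], 0.17], [9.3, [0, 0, 0], 0.18], [9.3, [0, 0, 0], 0.18], [9.3, [0, 0, 0], 0.18], [9.3, [0, 0, 0], 0.18], [9.3, [0, 0, 0], 0.18], [9.3, [0, 0, 0], 0.18]]}}

```text
time: 24.4
ee_pos: [0.4986, 0.0215, 0.2716]
eef_rot: [[-0.299, 0.954, -0.001], [0.954, 0.299, 0.0], [0.0, -0.001, -1.0]]
ft_force: [-0.4, 0.7, -0.3]
gripper_width: 0.093
finger_force: 0.0
```

Request:
{"fn": "jog_arm", "kwargs": {"steps": [[9.3, [0, 0, 0], 0], [9.3, [0, 0, 0], 0]]}}

```text
time: 24.65
ee_pos: [0.4988, 0.0215, 0.2721]
eef_rot: [[-0.309, 0.951, -0.0], [0.951, 0.309, -0.0], [0.0, -0.0, -1.0]]
ft_force: [-0.0, -0.2, 0.4]
gripper_width: 0.0928
finger_force: 0.0
```

```bash
cat > look.py <<'E'
from h import *
import sys
n=sys.argv[1]
c=get_calibration("wrist");p,d=capture("wrist");K,R,o=c["camera_matrix"],c["orientation"],c["origin"]
np.savez(n+".npz",p=p,d=d,R=R,o=o,K=K)
P=wpts(K,R,o,d);X,Y,Z=P[...,0],P[...,1],P[...,2]
def near(c,r):return np.hypot(X-c[0],Y-c[1])<r
def outer(name,c,r,lo,hi,h):
    m=(near(c,r)&(Z>lo)).astype(np.uint8);cs,_=cv2.findContours(m,0,1);q=max(cs,key=cv2.contourArea)[:,0]
    qq=P[q[:,1],q[:,0]];k=(qq[:,2]<hi);print(name,"outer",k.sum(),circ(qq[k]),"plane",circ(wplane(K,R,o,h)[q[k][:,1],q[k][:,0]]))
def rec(name,c,r,cut):
    m=cv2.medianBlur((near(c,r)&(Z<cut)&(d>0)).astype(np.uint8),3);cs,_=cv2.findContours(m,0,1)
    if cs:
        q=max(cs,key=cv2.contourArea)[:,0];print(name,"recess",len(q),circ(wplane(K,R,o,cut)[q[:,1],q[:,0]]),"floor",np.median(Z[near(c,.01)]))
S=(.437,.170);D=(.442,-.056);C=(.635,.114)
outer("saucer",S,.075,.006,.022,.016);rec("saucer",S,.03,.007)
outer("dish",D,.058,.006,.016,.012);rec("dish",D,.036,.0065)
for z in(.1,.12,.14,.148):
    q=P[near(C,.05)&(abs(Z-z)<.005)]
    if len(q)>10:print("glass",z,len(q),circ(q))
q=P[near(C,.05)&(Z>.1)];print("glass top",np.percentile(q[:,2],[50,90,99]) if len(q) else 0)
def body(name,c,lo,hi,hr):
    q=P[near(c,.036)&(Z>lo)&(Z<hi)]
    if len(q)>10:print(name,lo,len(q),circ(q))
    q=P[near(c,.056)&(Z>lo)&(Z<hi)];v=q[:,:2]-c;v=v[np.hypot(*v.T)>hr]
    if len(v):print(" handle",len(v),np.degrees(np.arctan2(v[:,1].mean(),v[:,0].mean())))
body("cup",(.443,-.053),.035,.06,.038)
body("creamer",(.644,-.074),.03,.075,.038)
print("tab",np.median(Z[near((.53,.1),.03)]),robot.get_obs()["ee_pos"])
cv2.imwrite(f"pics/{n}.png",cv2.resize(p,(800,600),interpolation=cv2.INTER_CUBIC))
E
python3 look.py w2
```

```text
saucer outer 250 (array([0.43638072, 0.17022779]), np.float64(0.06120280884596315), np.float64(0.00040555457438504194)) plane (array([0.43629811, 0.17046983]), np.float64(0.061390916727765206), np.float64(0.00037306862155023907))
saucer recess 88 (array([0.43637598, 0.1704874 ]), np.float64(0.02277085732857876), np.float64(0.0003973167891310088)) floor 0.00516512649344647
dish outer 137 (array([ 0.44161954, -0.05614468]), np.float64(0.045643495776089095), np.float64(0.00039311319314960097)) plane (array([ 0.4415395, -0.0563027]), np.float64(0.0457094239587473), np.float64(0.0004210686724435003))
dish recess 104 (array([ 0.44137692, -0.05657195]), np.float64(0.030322121282289376), np.float64(0.0007771348833321787)) floor 0.012187210984960728
glass 0.1 339 (array([0.6328306 , 0.11426481]), np.float64(0.03149707901277335), np.float64(0.00041938065173120764))
glass 0.12 403 (array([0.63290572, 0.11436489]), np.float64(0.03222245045885796), np.float64(0.00033937258461599895))
glass 0.14 473 (array([0.6329739 , 0.11440546]), np.float64(0.0330386217687111), np.float64(0.000343029935873658))
glass 0.148 692 (array([0.6330802 , 0.11435094]), np.float64(0.03340712852364489), np.float64(0.0004683157569507386))
glass top [0.13190853 0.15168515 0.15329417]
cup 0.035 705 (array([ 0.44158696, -0.0517783 ]), np.float64(0.02686160938991284), np.float64(0.0007800099913522554))
 handle 59 -73.63501341589723
creamer 0.03 630 (array([ 0.6429745 , -0.07315349]), np.float64(0.023075258060890613), np.float64(0.0015369418603583332))
 handle 77 173.41332867114156
tab 0.0017367711253440943 [0.49880521 0.02150668 0.27209901]
```

View pics/w2.png

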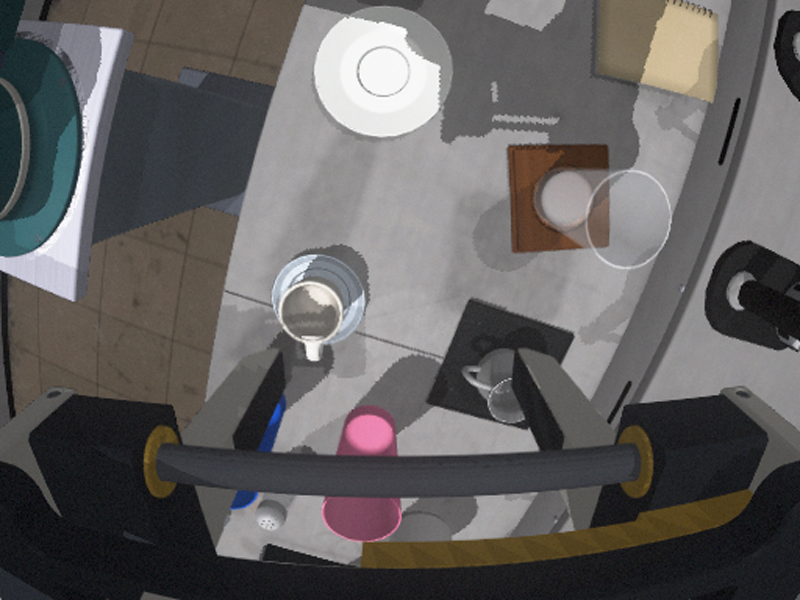

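Request:
{"fn": "jog_arm", "kwargs": {"steps": [[9.3, [-1.3, -1.7, 1], 0], [9.3, [-2, -3, 3], 0], [9.3, [-2, -3, 4], 0], [9.3, [0, 0, 3], 0], [9.3, [0, 0, 2], 0], [9.3, [0, 0, 0], 0], [9.3, [0, 0, 0], 0]]}}

```text
time: 25.58
ee_pos: [0.4423, -0.0523, 0.1435]
eef_rot: [[-0.306, 0.952, 0.001], [0.952, 0.306, -0.0], [-0.0, 0.001, -1.0]]
ft_force: [1.0, -0.5, 0.6]
gripper_width: 0.093
finger_force: 0.0
```

Run:
```python
from h import *
t=robot.get_obs();print(t["ee_pos"])
c=get_calibration("wrist");p,d=capture("wrist");P=wpts(c["camera_matrix"],c["orientation"],c["origin"],d)
Z=P[...,2];n=np.hypot(P[...,0]-.442,P[...,1]+.0525)
for lo in(.03,.04,.05,.055):
    q=P[(n<.034)&(Z>lo)&(Z<lo+.008)]
    print(lo,len(q),circ(q) if len(q)>10 else 0)
```

```text
[ 0.44232673 -0.05228572  0.14347699]
0.03 316 (array([ 0.44160818, -0.0539741 ]), np.float64(0.02414667868519749), np.float64(0.0004168509418283981))
0.04 318 (array([ 0.44092246, -0.05240814]), np.float64(0.026651179317362127), np.float64(0.00043155514297104486))
0.05 960 (array([ 0.44131786, -0.05286963]), np.float64(0.027660591865689817), np.float64(0.0008899373439995428))
0.055 718 (array([ 0.44146204, -0.05352395]), np.float64(0.02800486709931409), np.float64(0.0008251124910111911))
```

Request:
{"fn": "jog_arm", "kwargs": {"steps": [[9.3, [0, 0, 2], 0], [9.3, [0, 0, 3], 0], [9.3, [0, 0, 3], 0], [9.3, [0, 0, 2], 0], [9.3, [0, 0, 1.3], 0], [9.3, [0, 0, 0.6], 0], [9.3, [0, 0, 0], 0], [9.3, [0, 0, 0], 0]]}}

```text
time: 26.62
ee_pos: [0.4421, -0.0525, 0.024]
eef_rot: [[-0.305, 0.952, 0.001], [0.952, 0.305, -0.0], [-0.0, 0.001, -1.0]]
ft_force: [0.0, -0.6, -1.3]
gripper_width: 0.0934
finger_force: 0.0
```

Request:
{"fn": "jog_arm", "kwargs": {"steps": [[5, [0, 0, 0], 0], [5, [0, 0, 0], 0], [5, [0, 0, 0], 0], [5, [0, 0, 0], 0], [5, [0, 0, 0], 0], [5, [0, 0, 0], 0], [5, [0, 0, 0], 0], [5, [0, 0, 0], 0]], "newtons": 15}}

```text
time: 27.62
ee_pos: [0.4417, -0.0525, 0.0233]
eef_rot: [[-0.305, 0.952, 0.0], [0.952, 0.305, -0.0], [-0.0, 0.0, -1.0]]
ft_force: [0.9, -0.2, 1.0]
gripper_width: 0.0575
finger_force: 15.0
```

Request:
{"fn": "jog_arm", "kwargs": {"steps": [[5, [0, 0, -0.5], 0], [5, [0, 0, -1], 0], [5, [0, 0, -2], 0], [5, [0, 0, -2], 0], [5, [0, 0, -1], 0], [5, [0, 0, -0.5], 0], [5, [0, 0, 0], 0], [5, [0, 0, 0], 0]]}}

```text
time: 28.62
ee_pos: [0.4415, -0.0524, 0.0927]
eef_rot: [[-0.305, 0.952, -0.001], [0.952, 0.305, 0.0], [0.0, -0.001, -1.0]]
ft_force: [0.0, -0.6, -2.6]
gripper_width: 0.0575
finger_force: 15.0
```

Request:
{"fn": "jog_arm", "kwargs": {"steps": [[5, [1, 0.3, 0], 0], [5, [2.5, 0.75, 0], 0], [5, [3.5, 1, 0], 0], [5, [3.5, 1, 0], 0], [5, [3.5, 1, 0], 0], [5, [3.5, 1, 0], 0], [5, [2.5, 0.8, 0], 0], [5, [1.37, 0.45, 0], 0], [5, [0, 0, 0], 0], [5, [0, 0, 0], 0]]}}

```text
time: 29.88
ee_pos: [0.4365, 0.1697, 0.0932]
eef_rot: [[-0.305, 0.952, -0.0], [0.952, 0.305, -0.0], [-0.0, -0.0, -1.0]]
ft_force: [0.3, 0.0, -1.2]
gripper_width: 0.0573
finger_force: 15.0
```

```bash
python3 chk.py .065 .08 .095 .105
```

```text
[0.43650657 0.16969834 0.09321983]
scene 0.08 38 (array([0.43708715, 0.16544062]), np.float64(0.01812514522990933), np.float64(0.0012573967564931624))
scene 0.095 66 (array([0.43864145, 0.16286338]), np.float64(0.022651081532569055), np.float64(0.001895329694069997))
scene 0.105 91 (array([0.43605202, 0.16885959]), np.float64(0.02813069764984158), np.float64(0.0021536298335453757))
scene lowest [-0.85107519 -0.71985531 -0.71723648]
side 0.08 59 (array([0.43117355, 0.17563218]), np.float64(0.013236624266187916), np.float64(0.0019027593835427188))
side 0.095 184 (array([0.43479523, 0.16842957]), np.float64(0.024376472540966428), np.float64(0.0009879266082731888))
side 0.105 367 (array([0.4346846 , 0.16892103]), np.float64(0.026133890241792756), np.float64(0.0009368905985705188))
side lowest [0.00300806 0.00463918 0.00565976]
```

Request:
{"fn": "jog_arm", "kwargs": {"steps": [[5, [0.1, 0, 1], 0], [5, [0, 0, 1.5], 0], [5, [0, 0, 1.5], 0], [5, [0, 0, 1.2], 0], [5, [0, 0, 0.7], 0], [5, [0, 0, 0.3], 0], [5, [0, 0, 0], 0], [5, [0, 0, 0], 0]]}}

```text
time: 30.98
ee_pos: [0.4365, 0.1713, 0.0318]
eef_rot: [[-0.305, 0.952, 0.001], [0.952, 0.305, 0.0], [0.0, 0.001, -1.0]]
ft_force: [-0.3, 0.4, -0.9]
gripper_width: 0.0576
finger_force: 15.0
```

Request:
{"fn": "jog_arm", "kwargs": {"steps": [[5, [0, 0, 0.15], 0], [5, [0, 0, 0.1], 0], [5, [0, 0, 0.1], 0], [5, [0, 0, 0.1], 0], [5, [0, 0, 0], 0], [5, [0, 0, 0], 0]]}}

```text
time: 31.72
ee_pos: [0.4362, 0.1712, 0.0269]
eef_rot: [[-0.305, 0.952, -0.0], [0.952, 0.305, 0.0], [0.0, 0.0, -1.0]]
ft_force: [0.1, -0.2, -1.0]
gripper_width: 0.0571
finger_force: 15.0
```

Request:
{"fn": "jog_arm", "kwargs": {"steps": [[5, [0, 0, 0.1], 0], [5, [0, 0, 0.1], 0], [5, [0, 0, 0.05], 0], [5, [0, 0, 0.05], 0], [5, [0, 0, 0], 0], [5, [0, 0, 0], 0]]}}

```text
time: 32.48
ee_pos: [0.4362, 0.1712, 0.0239]
eef_rot: [[-0.305, 0.952, 0.0], [0.952, 0.305, 0.0], [0.0, 0.0, -1.0]]
ft_force: [0.0, 0.8, -0.5]
gripper_width: 0.0574
finger_force: 15.0
```

Request:
{"fn": "jog_arm", "kwargs": {"steps": [[5, [0, 0, 0.05], 0], [5, [0, 0, 0.05], 0], [5, [0, 0, 0], 0], [5, [0, 0, 0], 0]]}}

```text
time: 32.98
ee_pos: [0.4364, 0.1714, 0.0237]
eef_rot: [[-0.305, 0.952, 0.0], [0.952, 0.305, 0.0], [0.0, 0.0, -1.0]]
ft_force: [-6.3, -1.7, 11.8]
gripper_width: 0.0576
finger_force: 15.0
```

Request:
{"fn": "jog_arm", "kwargs": {"steps": [[9.3, [0, 0, 0], 0], [9.3, [0, 0, 0], 0], [9.3, [0, 0, 0], 0], [9.3, [0, 0, 0], 0], [9.3, [0, 0, -1], 0], [9.3, [0, 0, -3], 0], [9.3, [0, 0, -5], 0], [9.3, [0, 0, -5], 0], [9.3, [0, 0, -5], 0], [9.3, [0, 0, -5], 0]]}}

```text
time: 34.22
ee_pos: [0.4359, 0.1711, 0.2654]
eef_rot: [[-0.305, 0.952, 0.001], [0.952, 0.305, 0.0], [0.0, 0.001, -1.0]]
ft_force: [0.4, 0.9, 0.1]
gripper_width: 0.0931
finger_force: 0.0
```

Request:
{"fn": "jog_arm", "kwargs": {"steps": [[9.3, [-2, 0.2, -1], 0], [9.3, [-4, 0.3, -1], 0], [9.3, [-5, 0.3, 0], 0], [9.3, [-5, 0.3, 0], 0], [9.3, [-5, 0.3, 0], 0], [9.3, [-5, 0.3, 0], 0], [9.3, [-4, 0.3, 0], 0], [9.3, [-3, 0.3, 0], 0], [9.3, [0, 0, 0], 0], [9.3, [0, 0, 0], 0]]}}

```text
time: 35.48
ee_pos: [0.5586, -0.1356, 0.2832]
eef_rot: [[-0.305, 0.952, 0.0], [0.952, 0.305, 0.0], [0.0, 0.0, -1.0]]
ft_force: [0.1, 0.0, 0.9]
gripper_width: 0.0932
finger_force: 0.0
```

```bash
sed -i 's/(.443,-.053),.035,.06/(.4364,.1708),.035,.06/' look.py; python3 look.py w3
```

```text
Traceback (most recent call last):
  File "look.py", line 16, in <module>
    outer("saucer",S,.075,.006,.022,.016);rec("saucer",S,.03,.007)
    ~~~~~^^^^^^^^^^^^^^^^^^^^^^^^^^^^^^^^
  File "look.py", line 9, in outer
    m=(near(c,r)&(Z>lo)).astype(np.uint8);cs,_=cv2.findContours(m,0,1);q=max(cs,key=cv2.contourArea)[:,0]
                                                                         ~~~^^^^^^^^^^^^^^^^^^^^^^^^
ValueError: max() iterable argument is empty
```

```bash
sed -i 's/    qq=P\[q/    qq=P[q/; s/^outer("saucer".*/if near(S,.03).sum()>50: outer("saucer",S,.075,.006,.022,.016)/' look.py
cat >> look.py <<'E'
for lo in(.028,.036,.044,.06,.066): 
    q=P[near((.644,-.074),.033)&(Z>lo)&(Z<lo+.008)]
    if len(q)>10:print("creamer",lo,len(q),circ(q))
E
python3 look.py w3
```

```text
dish outer 176 (array([ 0.44159581, -0.05636501]), np.float64(0.04567854460380756), np.float64(0.0004584936416911385)) plane (array([ 0.4414929 , -0.05636346]), np.float64(0.045738285999795264), np.float64(0.0004275178077042009))
dish recess 116 (array([ 0.44157857, -0.0562706 ]), np.float64(0.03045032047527045), np.float64(0.0004341378554804827)) floor 0.00467895408228014
glass 0.1 181 (array([0.63339469, 0.11335467]), np.float64(0.03135261152422953), np.float64(0.000360684755970786))
glass 0.12 188 (array([0.63342775, 0.11317716]), np.float64(0.031994835114017996), np.float64(0.0003376175951848061))
glass 0.14 179 (array([0.63344149, 0.11309256]), np.float64(0.03270544427979928), np.float64(0.00033101210074328036))
glass 0.148 228 (array([0.63364679, 0.11301664]), np.float64(0.032884611422299044), np.float64(0.00040229357650335695))
glass top [0.12883516 0.15130136 0.15347525]
creamer 0.03 823 (array([ 0.64271696, -0.07383746]), np.float64(0.023224613638448764), np.float64(0.0016824650459781008))
 handle 59 174.03592834189618
tab 0.0012054151660987056 [ 0.5585774  -0.13517852  0.28333943]
creamer 0.028 123 (array([ 0.64331295, -0.07407441]), np.float64(0.02695426177412213), np.float64(0.000593245833439001))
creamer 0.036 114 (array([ 0.64343712, -0.07397086]), np.float64(0.024812329554825326), np.float64(0.0005684479958884339))
creamer 0.044 84 (array([ 0.64305586, -0.07372696]), np.float64(0.022239695023149007), np.float64(0.0005612221962836023))
creamer 0.06 309 (array([ 0.64418534, -0.07426959]), np.float64(0.02155067597991478), np.float64(0.0010685081736264632))
creamer 0.066 252 (array([ 0.6443743 , -0.07416865]), np.float64(0.02377506358271359), np.float64(0.0008272443017714928))
```

View pics/w3.png

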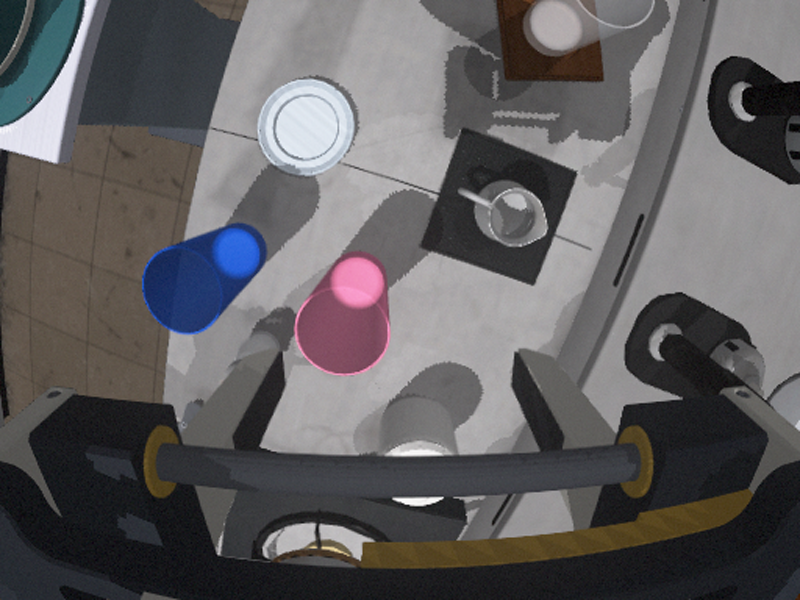

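Request:
{"fn": "jog_arm", "kwargs": {"steps": [[9.3, [0.7, 2, 0], 0], [9.3, [1.3, 4, 0], 0], [9.3, [1.2, 4, 0], 0], [9.3, [0, 0, 1], -0.16], [9.3, [0, 0, 2], -0.18], [9.3, [0, 0, 2], -0.18], [9.3, [0, 0, 2], -0.18], [9.3, [0, 0, 2], -0.18], [9.3, [0, 0, 2], -0.18], [9.3, [0, 0, 1], -0.1]]}}

```text
time: 36.83
ee_pos: [0.6445, -0.0735, 0.1615]
eef_rot: [[-0.995, 0.095, -0.001], [0.095, 0.995, 0.0], [0.001, 0.0, -1.0]]
ft_force: [-0.2, -0.6, 1.3]
gripper_width: 0.0932
finger_force: 0.0
```

Request:
{"fn": "jog_arm", "kwargs": {"steps": [[9.3, [0, 0, 0], 0], [9.3, [0, 0, 0], 0]]}}

```text
time: 37.08
ee_pos: [0.6448, -0.0744, 0.1635]
eef_rot: [[-0.995, 0.102, 0.001], [0.102, 0.995, -0.0], [-0.001, 0.0, -1.0]]
ft_force: [0.2, 0.3, 0.1]
gripper_width: 0.093
finger_force: 0.0
```

Down to TCP 0.0206 (the release height) and grip.

Request:
{"fn": "jog_arm", "kwargs": {"steps": [[9.3, [0.1, 0, 3], 0], [9.3, [0, 0, 3], 0], [9.3, [0, 0, 3], 0], [9.3, [0, 0, 3], 0], [9.3, [0, 0, 1.6], 0], [9.3, [0, 0, 0.6], 0], [9.3, [0, 0, 0], 0], [9.3, [0, 0, 0], 0]]}}

```text
time: 38.08
ee_pos: [0.6439, -0.075, 0.0221]
eef_rot: [[-0.995, 0.101, 0.002], [0.101, 0.995, -0.0], [-0.002, -0.0, -1.0]]
ft_force: [0.4, -0.7, -0.1]
gripper_width: 0.0929
finger_force: 0.0
```

Request:
{"fn": "jog_arm", "kwargs": {"steps": [[5, [0, 0, 0], 0], [5, [0, 0, 0], 0], [5, [0, 0, 0], 0], [5, [0, 0, 0], 0], [5, [0, 0, 0], 0], [5, [0, 0, 0], 0], [5, [0, 0, 0], 0], [5, [0, 0, 0], 0]], "newtons": 15}}

```text
time: 39.08
ee_pos: [0.6433, -0.0749, 0.0209]
eef_rot: [[-0.995, 0.101, -0.0], [0.101, 0.995, 0.0], [0.0, 0.0, -1.0]]
ft_force: [-1.0, 0.3, -0.0]
gripper_width: 0.0569
finger_force: 15.0
```

Request:
{"fn": "jog_arm", "kwargs": {"steps": [[5, [0, 0, -0.5], 0], [5, [0, 0, -1], 0], [5, [0, 0, -2], 0], [5, [0, 0, -3], 0], [5, [0, 0, -3], 0], [5, [0, 0, -2], 0], [5, [0, 0, -1], 0], [5, [0, 0, 0], 0], [5, [0, 0, 0], 0]]}}

```text
time: 40.2
ee_pos: [0.6429, -0.0749, 0.1446]
eef_rot: [[-0.995, 0.101, -0.002], [0.101, 0.995, 0.0], [0.002, 0.0, -1.0]]
ft_force: [-0.7, -0.1, -1.0]
gripper_width: 0.0566
finger_force: 15.0
```

Request:
{"fn": "jog_arm", "kwargs": {"steps": [[5, [1.5, 0, 0], 0], [5, [3, 0, 0], 0], [5, [4, -0.1, 0], 0], [5, [4, -0.1, 0], 0], [5, [4, 0, 0], 0], [5, [2.5, 0, 0], 0], [5, [1.2, 0, 0], 0.08], [5, [0, 0, 0], 0.15], [5, [0, 0, 0], 0.15], [5, [0, 0, 0], 0.15]]}}

```text
time: 41.45
ee_pos: [0.4411, -0.0565, 0.1452]
eef_rot: [[-0.805, 0.594, -0.0], [0.594, 0.805, 0.0], [0.0, -0.0, -1.0]]
ft_force: [-0.4, -0.1, -0.5]
gripper_width: 0.0564
finger_force: 15.0
```

Request:
{"fn": "jog_arm", "kwargs": {"steps": [[5, [0, 0, 0], 0.15], [5, [0, 0, 0], 0.15], [5, [0, 0, 0], 0.15], [5, [0, 0, 1], 0.12], [5, [0, 0, 2], 0.05], [5, [0, 0, 2], 0], [5, [0, 0, 1], 0], [5, [0, 0, 0], 0], [5, [0, 0, 0], 0]]}}

```text
time: 42.58
ee_pos: [0.4424, -0.0566, 0.0865]
eef_rot: [[-0.315, 0.949, 0.001], [0.949, 0.315, -0.0], [-0.0, 0.001, -1.0]]
ft_force: [0.2, 0.1, -1.4]
gripper_width: 0.0564
finger_force: 15.0
```

```bash
python3 chk.py .075 .085 .095; python3 -c "
from h import *
p,d=capture('side');cv2.imwrite('pics/s4.png',cv2.resize(p[130:270,180:380],(800,560),interpolation=cv2.INTER_CUBIC))"
```

```text
[ 0.44236845 -0.05664419  0.08646228]
scene 0.075 54 (array([ 0.44175203, -0.05906365]), np.float64(0.02502654736509738), np.float64(0.0007865788855620452))
scene 0.085 69 (array([ 0.44114195, -0.06012627]), np.float64(0.02430414895889838), np.float64(0.001019259654109081))
scene 0.095 106 (array([ 0.43841785, -0.04383124]), np.float64(0.04056623610399816), np.float64(0.0022799553901669996))
scene lowest [-0.40818084 -0.39839728 -0.39566283]
side 0.075 63 (array([ 0.44033734, -0.05813412]), np.float64(0.026795768394756697), np.float64(0.0007770905940684691))
side 0.085 108 (array([ 0.44067707, -0.057919  ]), np.float64(0.027903187165567236), np.float64(0.0007062472942032088))
side 0.095 172 (array([ 0.44085386, -0.05796746]), np.float64(0.028138267916897223), np.float64(0.0012692156747637611))
side lowest [-0.4062575  -0.39569543 -0.39323234]
```

View pics/s4.png

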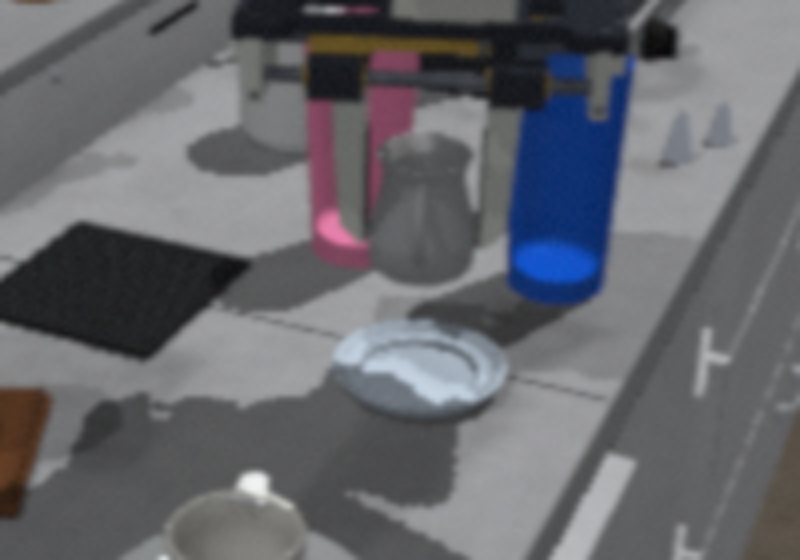

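Run:
```python
from h import *
for s in("scene","side"):
    p,d=capture(s);c=get_calibration(s);Q=pts(s,d,c)
    n=np.hypot(Q[...,0]-.4415,Q[...,1]+.0563)
    m=((d>0)&(n<.058)&(Q[...,2]>.006)&(Q[...,2]<.02)).astype(np.uint8)
    cs,_=cv2.findContours(m,0,1);q=max(cs,key=cv2.contourArea)[:,0];print(s,m.sum(),circ(Q[q[:,1],q[:,0]]))
    for z in(.055,.06,.065,.07,.075,.08,.085):
        k=Q[(d>0)&(n<.036)&(abs(Q[...,2]-z)<.004)]
        v=k[:,:2]-[.4415,-.0575];a=np.degrees(np.arctan2(v[:,1],v[:,0]))
        k=k[(abs((a-108+180)%360-180)>35)]
        if len(k)>15:
            # fixed-radius fit
            from scipy.optimize import least_squares
            f=least_squares(lambda t:np.hypot(k[:,0]-t[0],k[:,1]-t[1])-t[2],[.4415,-.0575,.028],loss="soft_l1",f_scale=.001)
            print(s,z,len(k),f.x.round(4))
```

```text
scene 290 (array([ 0.44130963, -0.0552483 ]), np.float64(0.044061431659836184), np.float64(0.002703574118665838))
scene 0.075 48 [ 0.4438 -0.0561  0.0274]
scene 0.08 62 [ 0.4426 -0.0573  0.0267]
scene 0.085 47 [ 0.4423 -0.0566  0.0277]
side 536 (array([ 0.43922908, -0.05776736]), np.float64(0.04476485893272706), np.float64(0.0008930079970684082))
side 0.075 20 [ 0.4406 -0.0596  0.0276]
side 0.08 35 [ 0.4403 -0.0588  0.0275]
side 0.085 40 [ 0.4421 -0.0621  0.0309]
```

Request:
{"fn": "jog_arm", "kwargs": {"steps": [[5, [0.15, -0.08, 1], 0], [5, [0, 0, 1.5], 0], [5, [0, 0, 1.5], 0], [5, [0, 0, 1.1], 0], [5, [0, 0, 0.6], 0], [5, [0, 0, 0.3], 0], [5, [0, 0, 0], 0], [5, [0, 0, 0], 0]]}}

```text
time: 43.82
ee_pos: [0.4411, -0.0555, 0.0262]
eef_rot: [[-0.315, 0.949, 0.001], [0.949, 0.315, -0.0], [-0.0, 0.001, -1.0]]
ft_force: [-0.5, -0.5, -0.9]
gripper_width: 0.0567
finger_force: 15.0
```

Request:
{"fn": "jog_arm", "kwargs": {"steps": [[5, [0, 0, 0.1], 0], [5, [0, 0, 0.1], 0], [5, [0, 0, 0.1], 0], [5, [0, 0, 0], 0], [5, [0, 0, 0], 0]]}}

```text
time: 44.45
ee_pos: [0.4409, -0.0554, 0.0229]
eef_rot: [[-0.315, 0.949, 0.0], [0.949, 0.315, 0.0], [0.0, 0.0, -1.0]]
ft_force: [0.5, 0.3, -0.9]
gripper_width: 0.0565
finger_force: 15.0
```

Request:
{"fn": "jog_arm", "kwargs": {"steps": [[5, [0, 0, 0.1], 0], [5, [0, 0, 0.05], 0], [5, [0, 0, 0.05], 0], [5, [0, 0, 0], 0], [5, [0, 0, 0], 0]]}}

```text
time: 45.08
ee_pos: [0.4409, -0.0554, 0.0209]
eef_rot: [[-0.315, 0.949, 0.0], [0.949, 0.315, -0.0], [-0.0, 0.0, -1.0]]
ft_force: [-0.0, -0.1, -0.0]
gripper_width: 0.0566
finger_force: 15.0
```

Foot is inside the recess with no contact yet. Going further down.

Request:
{"fn": "jog_arm", "kwargs": {"steps": [[5, [0, 0, 0.05], 0], [5, [0, 0, 0.05], 0], [5, [0, 0, 0.05], 0], [5, [0, 0, 0.03], 0], [5, [0, 0, 0], 0], [5, [0, 0, 0], 0]]}}

```text
time: 45.82
ee_pos: [0.4409, -0.0555, 0.0193]
eef_rot: [[-0.315, 0.949, 0.0], [0.949, 0.315, -0.0], [-0.0, -0.0, -1.0]]
ft_force: [-3.9, -0.6, 5.1]
gripper_width: 0.0566
finger_force: 15.0
```

Request:
{"fn": "jog_arm", "kwargs": {"steps": [[9.3, [0, 0, 0], 0], [9.3, [0, 0, 0], 0], [9.3, [0, 0, 0], 0], [9.3, [0, 0, 0], 0], [9.3, [0, 0, -1], 0], [9.3, [0, 0, -3], 0], [9.3, [0, 0, -5], 0], [9.3, [0, 0, -5], 0], [9.3, [0, 0, -5], 0], [9.3, [0, 0, -5], 0]]}}

```text
time: 47.08
ee_pos: [0.4405, -0.0554, 0.2616]
eef_rot: [[-0.315, 0.949, 0.001], [0.949, 0.315, -0.0], [-0.0, 0.001, -1.0]]
ft_force: [-0.2, -0.3, -0.5]
gripper_width: 0.093
finger_force: 0.0
```

Request:
{"fn": "jog_arm", "kwargs": {"steps": [[9.3, [0, 2, -1], 0], [9.3, [1, 3, -2], 0], [9.3, [1, 3, 0], 0], [9.3, [0, 0, 0], 0], [9.3, [0, 0, 0], 0], [9.3, [0, 0, 0], 0]]}}

```text
time: 47.82
ee_pos: [0.51, -0.0117, 0.2894]
eef_rot: [[-0.314, 0.949, 0.0], [0.949, 0.314, -0.0], [-0.0, 0.0, -1.0]]
ft_force: [0.6, 0.4, 0.3]
gripper_width: 0.0929
finger_force: 0.0
```

```bash
sed -i 's/(.644,-.074)/(.4415,-.0563)/g' look.py; python3 look.py w5
python3 - <<'E'
from h import *
w=np.load("w5.npz");P=wpts(w["K"],w["R"],w["o"],w["d"]);Z=P[...,2]
for n,c in(("cup",(.4364,.1708)),("creamer",(.4415,-.0563))):
    q=P[np.hypot(P[...,0]-c[0],P[...,1]-c[1])<.035];print(n,"top",np.percentile(q[:,2],[95,98,99.5]))
    for lo in(.03,.04,.05):
        k=q[(q[:,2]>lo)&(q[:,2]<lo+.01)];print(lo,len(k),circ(k))
E
```

```text
saucer outer 206 (array([0.43644851, 0.17026846]), np.float64(0.06128762792141986), np.float64(0.0005222976284644625)) plane (array([0.43625911, 0.17058357]), np.float64(0.06149203732692644), np.float64(0.0004874549206808562))
dish outer 0 (array([0., 0.]), np.float64(0.0), np.float64(nan)) plane (array([0., 0.]), np.float64(0.0), np.float64(nan))
dish recess 72 (array([ 0.44138878, -0.0554422 ]), np.float64(0.029607598925430172), np.float64(0.00093246723860369)) floor 0.006944112648894496
glass 0.1 290 (array([0.63287777, 0.11404513]), np.float64(0.03147541366832933), np.float64(0.0003362831331083834))
glass 0.12 355 (array([0.63299815, 0.11407203]), np.float64(0.032220639660388434), np.float64(0.000367842793961258))
glass 0.14 422 (array([0.63298379, 0.1142035 ]), np.float64(0.03304137970862652), np.float64(0.00036330073212367114))
glass 0.148 633 (array([0.6331409 , 0.11421009]), np.float64(0.0333476825370451), np.float64(0.0004386475395516676))
glass top [0.13236713 0.15167731 0.15332213]
cup 0.035 662 (array([0.43680358, 0.16848314]), np.float64(0.027192235916263838), np.float64
[... 948 characters left out ...]
83442, 0.17045077]), np.float64(0.02406766501364743), np.float64(0.00045618187372507835))
0.04 147 (array([0.4361256 , 0.17039892]), np.float64(0.025312014946594925), np.float64(0.00040455213645747973))
0.05 430 (array([0.4366005 , 0.16887534]), np.float64(0.027615363692140345), np.float64(0.0010035082916460773))
creamer top [0.41775804 0.41797752 0.41819095]
0.03 163 (array([ 0.44081026, -0.05496963]), np.float64(0.025765701773912405), np.float64(0.0006939302837860664))
0.04 131 (array([ 0.44061109, -0.05512261]), np.float64(0.02317162896221224), np.float64(0.0007171251158717279))
0.05 101 (array([ 0.44107753, -0.05502919]), np.float64(0.021074982789810782), np.float64(0.00029495451227956604))
  return _methods._mean(a, axis=axis, dtype=dtype,
  ret = um.true_divide(
  ret = ret.dtype.type(ret / rcount)
```

View pics/w5.png

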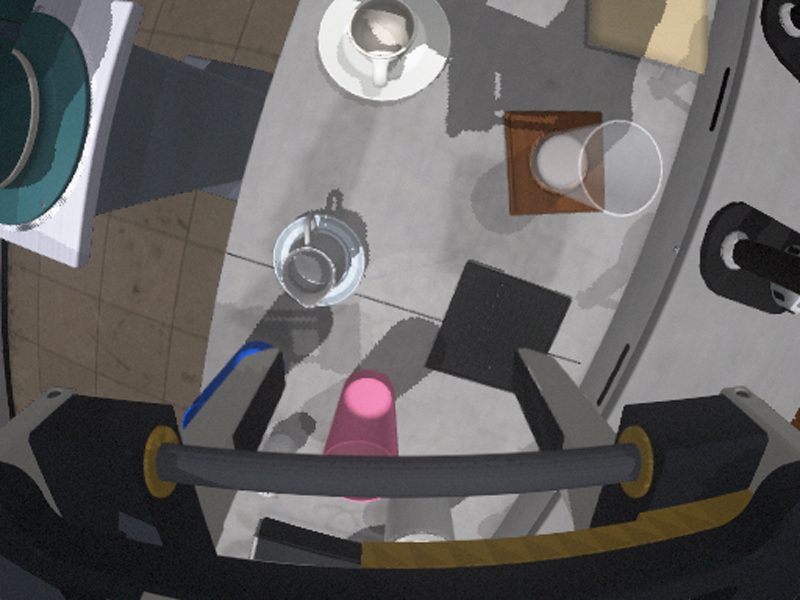

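The view shows the cup in the saucer (380,25), the creamer in the steel dish (310,265) and the glass in the coaster (560,160). Each is centred to about 2 mm and at the right height.

```bash
python3 -c "
from h import *
print(robot.close_job())"
```

```text
the job is handed in; nothing more can be done
None
```

The cup is in the saucer's well, the creamer in the steel dish's recess and the glass in the coaster's recess; all three are upright and released, and I handed the job in at about 48 s with no verdict returned.

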